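# Open the latched guard gate of the hot-pasty stand

## Robot

A 6-joint arm with a two-finger parallel gripper is mounted at the origin on the work surface. World frame = base frame: x ahead of the robot, y to its left, z up, the work surface at z = 0. Lengths are in mm, angles in rad, forces in N, time in s.
With the tool pointing down it reaches from about 275 to 750 mm from the base axis. Payload 10.2 kg.
Tool frame: the origin (TCP) lies at the very end of the fingers, on their centre line; the grasp point (between the pads) lies 19 mm behind it (ctrl.grip_depth is the distance from the TCP to the grasp point, in mm); z points along the fingers, x is the direction in which the jaws open and shut, and the axes are right-handed (so a half turn about z gives the same grasp; the last joint's range is limited). The gripper opens to 85 mm and grips with 20 to 120 N. Pads are 22 mm wide; open, the fingers measure 114 mm over their backs; the gripper's body (76 mm by 85 mm) begins 54 mm behind the grasp point. The pads swing forward as they close: fully open they stand 13 mm farther back than shut.
Start: joints at [1.062, 0.313, 1.498, -0, 1.331, -0.223], TCP at [148.023, 503.706, 231.294] pointing down, gripper open.
Joint ranges: [-2.94, 2.94], [-0.97, 2.17], [0.19, 2.56], [-1.23, 4.37], [0.02, 3.11], [-2.88, 2.88]. Speed limits (rad/s): [2.39, 2.39, 3.01, 3.14, 3.14, 3.14].

## Interface

Orientations are given as a unit quaternion [w, x, y, z].
In Python, from rig import ctrl gives the robot as it stands.
- The arm moves only by the tool play_rows, never from a script. Its argument "motion" is a list of rows, each a list of 2 entries, a list of its own where there are three numbers: the shift along the tool's x, y, z in mm, then the turn, a rotation vector about the tool's x, y, z in degrees. A call has 1 to 20 rows; each row shifts and turns the commanded pose from where the row before left it, along the tool's axes as they then stand; what a row does not reach is not made up. A row lasts 1/12 s, in which the tool goes at most 41.7 mm and 7.16 degrees, less where a joint would pass 70% of its speed; a pose out of reach is approached as far as the arm can. A call with a gripper value outside its range is refused whole. "fingers" is the finger opening in mm, from 0 to 85.4, set as the call begins (left out, the last holds). The fingers move at their own pace and stop on an object; "squeeze" is the grip in N (left out, the last holds). Time passes only in rows, so rows that do not move let the fingers close. It gives the time, the measured TCP pose, the force and the opening at its end, in the units of the state.
- ctrl.sense(): the state, without advancing time (a new reading comes with each control period).
- ctrl.capture(name): name is "scene" or "top" or "wrist"; returns the picture (480x640x3 uint8, red, green, blue); there is no depth.
- ctrl.get_calibration(name): a dict with "K" (3x3 intrinsics, pixels), "k1" (the pictures are not rectified: a ray, as slopes to the right and down, at radius r is drawn at 1 + k1 r^2 times it, then the intrinsics apply), "R" (3x3) and "t" (3): a world point X has camera coordinates R X + t; the wrist camera has in their place "tool_from_camera" (4x4, takes a point from camera to tool coordinates, whose origin is the TCP and whose axes are the tool frame's). Camera axes: x right, y down, z forward; pixel columns grow to the right and rows downward; lengths in mm; the calibration is good to about 2 mm. A picture is of the moment at which its call begins: read the wrist's pose just before it. get_calibration takes no time and is no camera call.
- ctrl.finish_job(): hands the job in, once; it reports no verdict.
Trained networks look in the newest picture that a camera, given by its name, has taken for a name from the list of things; names that differ only in an ending like _2 or _b are one class to them, and where a whole thing is asked for, a point or a joint stands for the part that bears it (a point fixed in the world has none). Each returns a list of dicts, best first, with "p" (0 to 1); they miss things now and then, are a little off and sometimes report something else, mostly with a low value. They report only what shows in the picture. A call takes as long as a camera call.
- ctrl.spot_in(camera, name): "position" ([column, row] as shares, 0 to 1, of the picture: columns of its width, rows of its height, amid what is visible of it).
The state is a dict: "time_s": time; "joints": joint angles; "dq": joint speeds; "tau": joint torques, N m; "eef_pos": TCP position; "ee_rot": TCP orientation; "force": force on the tool from outside, world axes, zero at the start; "wrist_torque": the same for the moment, N m; "grip_width": opening from 0.0 (shut) to 1.0 (fully open).
Only numpy, scipy, OpenCV 4.12 (cv2) and the standard library are available. Lean on these libraries where they do the work, as an engineer would, in place of code of your own. Each camera call takes 0.05 s, during which the arm holds its last target. There are 200 camera calls.

## Task

The hot tray is about to be drawn out, so open the guard gate in front of it: lift the latch bar out of its catch by the black knob, feeling for the way out and never forcing the bar against the catch, and draw the gate towards you. Swing it wide open, about square to the fence, without letting it fly, and leave it standing there with the bar back down on its pin. Leave everything else on the counter and the trays where it is.

Things in the scene. Friction and masses are not known exactly. Their poses are not given: they have to be found in the camera images.
- guard_front (a point): Point on the counter under the middle of the low steel guard fence (posts 225 mm high, about 590 mm wide). x points level from the robot's side through the fence to the hot trays (loose pasties on the middle one: leave alone), y along the fence to the left seen from the robot, z up. The shut gate (20 mm thick) is centred on the y-z plane.
- gate_hinge (a point): Point on the gate's upright hinge axis, 150 mm above the counter, 120 mm along +y from guard_front. The gate (steel frame, dark slats, 240 mm wide, top 160 mm above the counter) runs from here along -y when shut. x axis square to the gate, pointing from the knob's side through it; y along the gate to the hinge.
- gate (a joint): Gate angle, rad: 0 shut, grows as it swings towards the robot, clockwise from above; limits -0.02 (on the jamb) and 1.9. Stays where left. When shut a sprung buffer pushes its free end out with about 4.5 N, so the bar bears on the catch's nose; pressing the gate in 2 mm at the knob (3.4 mm is the jamb) takes that load off. From 0.12 it is clear of the catch.
- latch_bar (a joint): Latch bar angle about its pivot, rad: 0 level, resting on its pin on the gate; grows as the free end lifts; stop at 0.25. It falls back by its weight (about 220 g). The pivot is on the gate, 30 mm from the hinge axis and 150 mm above the counter. The steel bar is 14 mm high, 6 mm thick, about 255 mm long.
- latch_knob (a point): Centre of the black round knob on the latch bar: cylinder 22 mm across, 34 mm long, axis level and square to the gate, on the robot's side. Centre 56 mm before the gate's mid-plane, 170 mm from the hinge axis along the gate, 140 mm from the bar's pivot, 150 mm above the counter when down. Pinch it from above, fingers closing along the gate; 60 mm free on both sides.
- bar_tip (a point): Middle of the bar where it lies in the catch, 232 mm from the bar's pivot. The bar must not bear on the catch (nose or lug) with more than 10 N. Lift it until it just touches the lug, lower this point 2 mm, and it is clear of the nose. A force at the knob acts about 0.6 times as strongly here when lifting.
- latch_post (a point): On the post beyond the gate's free end, at the bar's resting height. It carries the brass C-shaped catch: an upright nose (10 mm thick, 10 mm wide) before the bar and an anti-lift lug above, reaching as far forward; opening between nose top and lug 19 mm. Screwed through slots, its height differs and is not reported: nose top 6 to 34 mm above the resting bar's underside.
- basket_mid (a point): Centre of a loose round wicker basket, 190 mm across, 62 mm high, on the counter; leave alone.
- sauce_jar_mid (a point): Centre of a loose amber jar with red lid, 66 mm across, 110 mm high; leave alone.
- sprayer_mid (a point): Centre of a loose white spray bottle with yellow head, 72 mm across, 187 mm high; leave alone.
- tongs_mid (a point): Centre of loose steel tongs, 245 mm long, lying on the counter; leave alone.

How it is judged (in metres and radians):
On the way:
1. the bar is out of its catch and the gate has been drawn clear (value of joint gate above 0.12 rad), for 0.1 s.
At the end, for the whole second after the job is handed in: The gate stands open at 1.35 rad (77 degrees) or more and at rest, with the latch bar down on its pin (under 0.02 rad) (value of joint gate above 1.35 rad and velocity of joint gate below 0.05 rad/s and value of joint latch_bar below 0.02 rad); the robot touches nothing.
It fails at once if the latch bar is forced against its catch (over 10 N) (contact force between latch_bar and catch above 10 N).
It fails at once if the gate is let fly (over 2 rad/s) (velocity of joint gate above 2 rad/s).
It fails at once if a bystander is moved by more than 20 mm (distance of any of pasty_a, pasty_b, pasty_c, basket_mid, sauce_jar_mid, sprayer_mid, tongs_mid from where it was at the start of the episode above 0.02 m).
It also fails if it takes over 51 s, if anything falls off the work surface, if the arm or the gripper's body presses on something with over 40 N, if the wrist force passes 120 N, or if a joint passes its speed limit or range.

## Working session

There is one attempt and no reset: what is moved stays moved. The work goes in short steps, Python scripts to look and compute and a tool call to move; the robot and the scene stay as the last step left them, time stands still between calls to the robot, and variables do not carry over. Pictures are saved under pics/ and viewed, about 8 in all and at most 12, crops included, and the job is handed in when it is done.

Besides the shell and the picture viewer there is one more tool, called after ">>>" as name([rows], argument=value, ...), one row to a line, values as JSON. play_rows: Moves the arm, as the interface text tells. Its arguments: {"type":"object","properties":{"motion":{"type":"array"},"fingers":{"type":"number"},"squeeze":{"type":"number"}},"required":["motion"]}

```bash
ls; mkdir -p pics
cat > h.py <<'E'
import numpy as np, cv2
from rig import ctrl
from scipy.spatial.transform import Rotation as Ro
from scipy.optimize import least_squares
def rot(q): return Ro.from_quat([q[1],q[2],q[3],q[0]])
def cam(n):
    c=ctrl.get_calibration(n)
    if 'R' in c: return np.array(c['K']),c['k1'],np.array(c['R']),np.array(c['t']).ravel()
    s=ctrl.sense(); T=np.eye(4); T[:3,:3]=rot(s['ee_rot']).as_matrix(); T[:3,3]=s['eef_pos']
    M=np.linalg.inv(T@np.array(c['tool_from_camera'])); return np.array(c['K']),c['k1'],M[:3,:3],M[:3,3]
def proj(c,X):
    K,k,R,t=c; p=R@np.array(X,float)+t; s=p[:2]/p[2]; s=s*(1+k*(s@s)); return K[:2,:2]@s+K[:2,2]
def snap(n,f=None):
    c=cam(n); im=ctrl.capture(n)
    if f: cv2.imwrite('pics/'+f,im[:,:,::-1])
    return c,im
def spot(n,name):
    r=ctrl.spot_in(n,name)
    return [(round(d['p'],2),np.round(np.array(d['position'])*[640,480],1)) for d in r[:3]]
def tri(obs,x0=(500,0,150)):
    return least_squares(lambda X:np.concatenate([proj(c,X)-u for c,u in obs]),x0)
E
python3 - <<'E'
from h import *
s=ctrl.sense(); print(s)
C={}
for n in ['scene','top','wrist']:
    C[n],_=snap(n,n+'0.png')
    for k in ['latch_knob','gate_hinge','bar_tip','latch_post','guard_front','basket_mid','sauce_jar_mid','sprayer_mid','tongs_mid']:
        print(n,k,spot(n,k))
E
```

```text
pics
{'time_s': 0.0, 'joints': array([ 1.06158435e+00,  3.13465299e-01,  1.49840294e+00,  1.37281958e-05,
        1.33102194e+00, -2.23392252e-01]), 'dq': array([ 0.00051688,  0.00042239, -0.00138624, -0.00058979,  0.00080758,
        0.00044829]), 'tau': array([ 1.57517734e-03, -4.12275553e+01, -2.59737003e+01, -6.02413479e-05,
        4.24581769e-03,  4.11291762e-05]), 'eef_pos': array([147.90088888, 503.47755784, 230.7401042 ]), 'ee_rot': array([ 2.57915015e-04,  8.00608086e-01,  5.99188011e-01, -5.95331064e-04]), 'force': array([-0.32841423,  0.23672494,  0.29761787]), 'wrist_torque': array([ 0.01142525, -0.01244979,  0.06227477]), 'grip_width': 1.0002289963735012}
scene latch_knob [(0.57, array([328.8, 306.3]))]
scene gate_hinge [(0.74, array([351.7, 311.1]))]
scene bar_tip [(0.56, array([330.4, 308.1]))]
scene latch_post [(0.59, array([399.9, 375.2])), (0.53, array([378.3, 160.6])), (0.16, array([187.3, 411. ]))]
scene guard_front [(0.84, array([402.1, 373.9])), (0.41, array([435.1, 182.7]))]
scene basket_mid [(0.81, array([134.8, 352.9]))]
scene sauce_jar_mid [(0.92, array([18
[... 171 characters left out ...]
y([364.5, 181.7])), (0.74, array([485. , 215.3]))]
top gate_hinge [(0.76, array([351.8, 175.6]))]
top bar_tip [(0.79, array([364.9, 185.5])), (0.26, array([181.1, 300.3]))]
top latch_post [(0.91, array([343.3, 123.2])), (0.67, array([363.9, 185.4])), (0.15, array([350.7, 175. ]))]
top guard_front [(0.7, array([343. , 127.4]))]
top basket_mid [(0.67, array([490.6, 285.5]))]
top sauce_jar_mid [(0.97, array([484.9, 215.5]))]
top sprayer_mid [(0.61, array([166.5, 218. ]))]
top tongs_mid [(0.73, array([181.1, 308.3]))]
wrist latch_knob []
wrist gate_hinge []
wrist bar_tip []
wrist latch_post []
wrist guard_front []
wrist basket_mid []
wrist sauce_jar_mid []
wrist sprayer_mid []
wrist tongs_mid []
```

View pics/scene0.png

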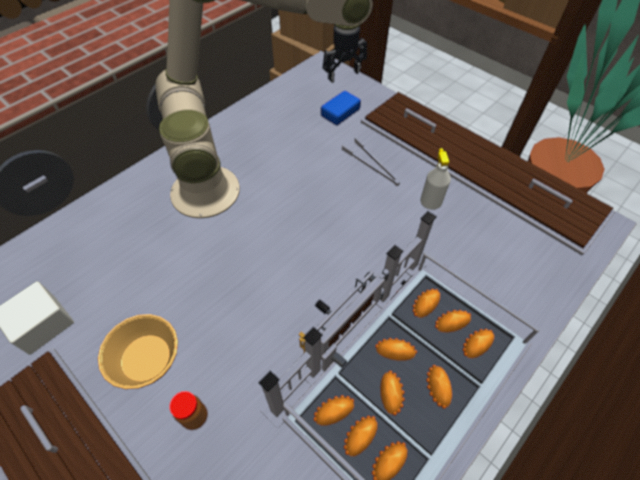

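View pics/top0.png

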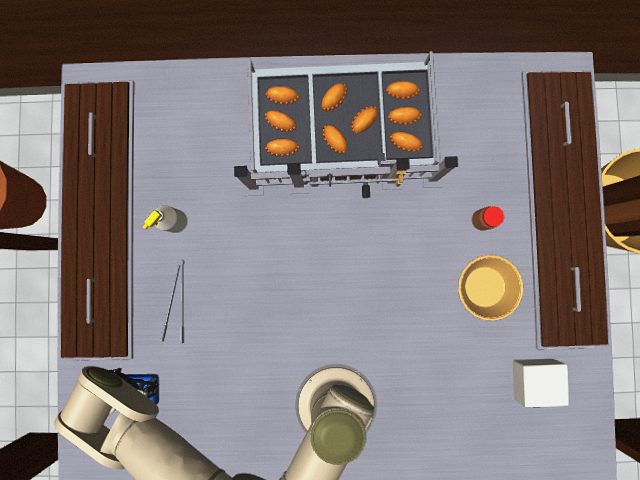

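Scene: knob at (323,307), brass catch at (303,340). Top: knob at (366,190), catch at (400,178), post tops at (241,171) and (451,161). The way from the arm to the gate is free.

Run:
```python
from h import *
S,T=cam('scene'),cam('top')
for n,a,b in [('knob',(323,307),(366,190)),('postL',(428,217),(241,171)),('pL2',(395,251),(295,168)),('pR2',(313,336),(403,163)),('postR',(270,380),(451,161))]:
    r=tri([(S,a),(T,b)]); print(n,r.x.round(),r.cost.round(1))
```

```text
knob [623. -95. 152.] 0.1
postL [668. 235. 231.] 0.1
pL2 [672.  95. 236.] 0.7
pR2 [ 679. -186.  231.] 0.2
postR [ 682. -311.  232.] 0.5
```

```bash
cat >> h.py <<'E'
def down(yaw): # tool pointing down, tool x at yaw (rad)
    return Ro.from_matrix(np.array([[np.cos(yaw),np.sin(yaw),0],[np.sin(yaw),-np.cos(yaw),0],[0,0,-1]]).T.T)
def plan(P0,R0,P1,R1,n):
    rel=R0.inv()*R1; rv=rel.as_rotvec()/n; P=R0.inv().apply(np.array(P1)-P0)
    A=sum(Ro.from_rotvec(rv*k).as_matrix() for k in range(n)); p=np.linalg.solve(A,P)
    print(n,'rows',p.round(2).tolist(),np.degrees(rv).round(3).tolist(),'|p|',np.linalg.norm(p).round(1))
def go(P1,yaw,n):
    s=ctrl.sense(); plan(s['eef_pos'],rot(s['ee_rot']),P1,down(yaw),n)
E
python3 - <<'E'
from h import *
c=ctrl.get_calibration('wrist'); print(np.array(c['tool_from_camera']).round(3),c['K'])
go([560,-93,290],1.597,20)
E
```

```text
[[ 1.0000e+00 -1.0000e-03  0.0000e+00 -1.0600e-01]
 [ 1.0000e-03  9.5500e-01  2.9700e-01 -7.6282e+01]
 [-0.0000e+00 -2.9700e-01  9.5500e-01 -1.4344e+02]
 [ 0.0000e+00  0.0000e+00  0.0000e+00  1.0000e+00]] [[427.54576719   0.         317.65033091]
 [  0.         427.54576719 243.09585535]
 [  0.           0.           1.        ]]
20 rows [-26.84, 24.6, -2.93] [0.0, 0.0, -0.894] |p| 36.5
```

>>> play_rows([
  [[-26.8,24.6,-2.9],[0,0,-0.89]],
  [[-26.8,24.6,-2.9],[0,0,-0.89]],
  [[-26.8,24.6,-2.9],[0,0,-0.89]],
  [[-26.8,24.6,-2.9],[0,0,-0.89]],
  [[-26.8,24.6,-2.9],[0,0,-0.89]],
  [[-26.8,24.6,-2.9],[0,0,-0.89]],
  [[-26.8,24.6,-2.9],[0,0,-0.89]],
  [[-26.8,24.6,-2.9],[0,0,-0.89]],
  [[-26.8,24.6,-2.9],[0,0,-0.89]],
  [[-26.8,24.6,-2.9],[0,0,-0.89]],
  [[-26.8,24.6,-2.9],[0,0,-0.89]],
  [[-26.8,24.6,-2.9],[0,0,-0.89]],
  [[-26.8,24.6,-2.9],[0,0,-0.89]],
  [[-26.8,24.6,-2.9],[0,0,-0.89]],
  [[-26.8,24.6,-2.9],[0,0,-0.89]],
  [[-26.8,24.6,-2.9],[0,0,-0.89]],
  [[-26.8,24.6,-2.9],[0,0,-0.89]],
  [[-26.8,24.6,-2.9],[0,0,-0.89]],
  [[-26.8,24.6,-2.9],[0,0,-0.89]],
  [[-26.8,24.6,-2.9],[0,0,-0.89]],
], fingers=60)

```text
time_s: 3.17
eef_pos: [560.7, -94.2, 289.4]
ee_rot: [0.0, 0.698, 0.716, 0.0]
force: [0.4, 0.1, 1.2]
grip_width: 0.703
```

>>> play_rows([
  [[0,0,0],[0,0,0]],
  [[0,0,0],[0,0,0]],
  [[0,0,0],[0,0,0]],
  [[0,0,0],[0,0,0]],
])

```text
time_s: 3.5
eef_pos: [559.4, -91.7, 289.6]
ee_rot: [0.0, 0.698, 0.716, 0.0]
force: [0.3, -0.2, -1.1]
grip_width: 0.698
```

Run:
```python
from h import *
s=ctrl.sense(); print(s['time_s'],s['eef_pos'],s['ee_rot'],s['force'],s['dq'].round(3))
snap('wrist','w1.png')
for k in ['latch_knob','gate_hinge','bar_tip','latch_post']: print(k,spot('wrist',k))
```

```text
3.5 [559.35121125 -91.7080342  289.61524771] [4.39084999e-05 6.97982280e-01 7.16115024e-01 8.47557107e-05] [ 0.34875375 -0.18569465 -1.05482524] [ 0.004 -0.007  0.    -0.    -0.001 -0.001]
latch_knob [(0.98, array([322.3, 341.9]))]
gate_hinge [(0.66, array([339.9, 344.7])), (0.45, array([321.6, 347.9]))]
bar_tip [(0.81, array([323.4, 342.2]))]
latch_post [(0.72, array([319.2, 346.1]))]
```

View pics/w1.png

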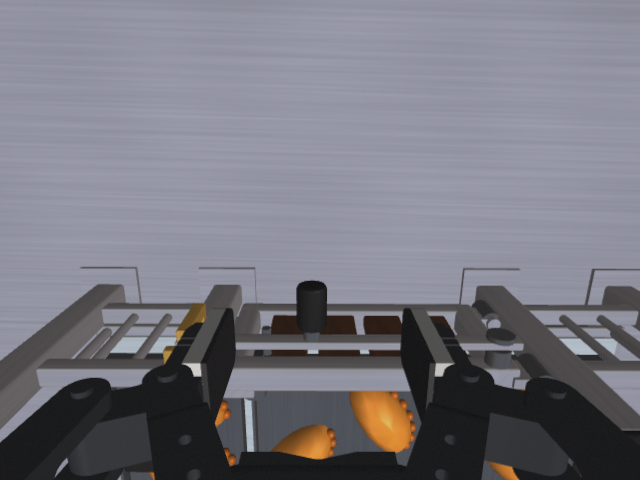

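Wrist view: knob spans about (297-327, 283-332), centre (312,307); brass catch at left (190,330), hinge pin at right (500,340).

Run:
```python
from h import *
W,S,T=cam('wrist'),cam('scene'),cam('top')
r=tri([(W,(312,307)),(S,(323,307)),(T,(366,190))]); print('knob all',r.x.round(1),r.cost)
r=tri([(W,(312,307)),(S,(323,307))]); print('knob W+S',r.x.round(1),r.cost)
def onz(c,u,z): return least_squares(lambda q:proj(c,[q[0],q[1],z])-u,[600,0]).x.round(1)
for u,z in [((312,307),150),((500,335),160),((312,288),161),((312,330),150)]: print(u,onz(W,u,z))
go([624,-94,200],1.597,6)
```

```text
knob all [621.4 -94.6 148. ] 0.5336009401909554
knob W+S [621.2 -94.5 148.2] 0.29643572287742875
(312, 307) [620.3 -94.7]
(500, 335) [634.2  40.5]
(312, 288) [600.6 -94.9]
(312, 330) [639.  -94.3]
6 rows [-0.6, 10.71, 14.95] [0.005, 0.002, -0.007] |p| 18.4
```

>>> play_rows([
  [[-0.7,9.9,8],[0,0,0]],
  [[-0.7,9.9,8],[0,0,0]],
  [[-0.7,9.9,8],[0,0,0]],
  [[-0.7,9.9,8],[0,0,0]],
  [[-0.7,9.9,8],[0,0,0]],
  [[-0.7,9.9,8],[0,0,0]],
  [[0,0,12],[0,0,0]],
  [[0,0,12],[0,0,0]],
  [[0,0,12],[0,0,0]],
  [[0,0,12],[0,0,0]],
  [[0,0,8],[0,0,0]],
  [[0,0,0],[0,0,0]],
  [[0,0,0],[0,0,0]],
  [[0,0,0],[0,0,0]],
])

```text
time_s: 4.92
eef_pos: [619.6, -95.3, 186.2]
ee_rot: [0.001, 0.698, 0.716, 0.0]
force: [-0.9, 1.2, 1.2]
grip_width: 0.703
```

Run:
```python
from h import *
s=ctrl.sense(); print(s['time_s'],s['eef_pos'],s['force'])
W,im=snap('wrist','w2.png'); print(spot('wrist','latch_knob'))
print(proj(W,[620.5,-94.6,150]),proj(W,[603.5,-94.6,150]),proj(W,[620.5,-94.6,161]))
```

```text
4.9167 [619.57993879 -95.30744369 186.20023545] [-0.91281364  1.21177527  1.16806817]
[(0.7, array([332.7, 338.6]))]
[319.1259586  287.76070084] [320.08216092 252.33667267] [319.20297224 297.93621449]
```

View pics/w2.png

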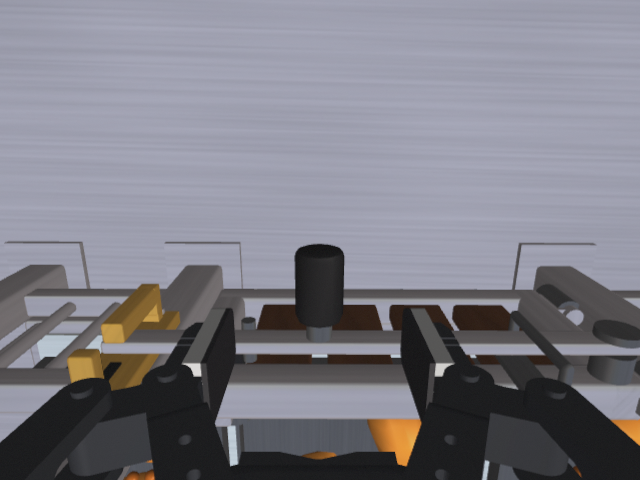

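Knob at (319,285), matching the estimate (319,288). Descend and pinch.

>>> play_rows([
  [[0.5,0,9],[0,0,0]],
  [[0,0,9],[0,0,0]],
  [[0,0,9],[0,0,0]],
  [[0,0,9],[0,0,0]],
  [[0,0,9],[0,0,0]],
  [[0,0,6],[0,0,0]],
  [[0,0,4],[0,0,0]],
  [[0,0,0],[0,0,0]],
  [[0,0,0],[0,0,0]],
  [[0,0,0],[0,0,0]],
])

```text
time_s: 5.85
eef_pos: [619.5, -94.9, 130.8]
ee_rot: [0.0, 0.698, 0.716, 0.0]
force: [1.0, 0.6, -0.1]
grip_width: 0.701
```

>>> play_rows([
  [[0,0,0],[0,0,0]],
  [[0,0,0],[0,0,0]],
  [[0,0,0],[0,0,0]],
  [[0,0,0],[0,0,0]],
  [[0,0,0],[0,0,0]],
  [[0,0,0],[0,0,0]],
  [[0,0,0],[0,0,0]],
  [[0,0,0],[0,0,0]],
], fingers=12, squeeze=30)

```text
time_s: 6.52
eef_pos: [619.4, -94.8, 130.6]
ee_rot: [0.0, 0.698, 0.716, 0.0]
force: [-1.9, -0.4, 3.3]
grip_width: 0.244
```

>>> play_rows([
  [[0,0.5,0],[0,0,0]],
  [[0,0.5,0],[0,0,0]],
  [[0,0.5,0],[0,0,0]],
  [[0,0.5,0],[0,0,0]],
  [[0,0,0],[0,0,0]],
  [[0,0,0],[0,0,0]],
  [[0,0,0],[0,0,0]],
])

```text
time_s: 7.1
eef_pos: [620.4, -95.1, 130.5]
ee_rot: [-0.001, 0.698, 0.716, -0.001]
force: [-8.1, -1.3, 6.2]
grip_width: 0.247
```

Run:
```python
from h import *
for i in range(6):
    ctrl.capture('wrist'); s=ctrl.sense(); print(s['force'].round(1),s['eef_pos'].round(2))
```

```text
[-7.1 -1.3  5.8] [620.4  -95.1  130.52]
[-7.1 -2.4  6.4] [620.4  -95.09 130.51]
[-7.8 -2.1  5.6] [620.41 -95.11 130.51]
[-8.8 -0.9  7.1] [620.41 -95.1  130.52]
[-7.6 -1.3  6.9] [620.4  -95.11 130.52]
[-7.7 -1.   6.7] [620.41 -95.08 130.51]
```

>>> play_rows([
  [[0,0.6,0],[0,0,0]],
  [[0,0.6,0],[0,0,0]],
  [[0,0,0],[0,0,0]],
  [[-0.07,0,-0.5],[0,-0.2,0]],
  [[-0.07,0,-0.5],[0,-0.2,0]],
  [[-0.07,0,-0.5],[0,-0.2,0]],
  [[-0.07,0,-0.5],[0,-0.2,0]],
  [[-0.07,0,-0.5],[0,-0.2,0]],
  [[-0.07,0,-0.5],[0,-0.2,0]],
  [[0,0,0],[0,0,0]],
  [[0,0,0],[0,0,0]],
])

```text
time_s: 8.32
eef_pos: [620.7, -95.5, 132.0]
ee_rot: [0.005, 0.698, 0.716, -0.009]
force: [-9.8, -3.2, -0.6]
grip_width: 0.244
```

>>> play_rows([
  [[-0.07,0,-0.5],[0,-0.2,0]],
  [[-0.07,0,-0.5],[0,-0.2,0]],
  [[-0.07,0,-0.5],[0,-0.2,0]],
  [[-0.07,0,-0.5],[0,-0.2,0]],
  [[0,0,0],[0,0,0]],
  [[0,0,0],[0,0,0]],
])

```text
time_s: 8.82
eef_pos: [620.7, -95.7, 133.9]
ee_rot: [0.01, 0.698, 0.716, -0.014]
force: [-9.2, -3.5, -0.9]
grip_width: 0.249
```

Run:
```python
from h import *
F=[]
for i in range(4):
    snap('wrist','w3.png'); s=ctrl.sense(); F.append(s['force'])
print(np.mean(F,0).round(1),s['eef_pos'].round(2),s['wrist_torque'].round(2))
```

```text
[-9.1 -3.4 -0.5] [620.64 -95.77 133.96] [-0.26  1.31  0.16]
```

View pics/w3.png

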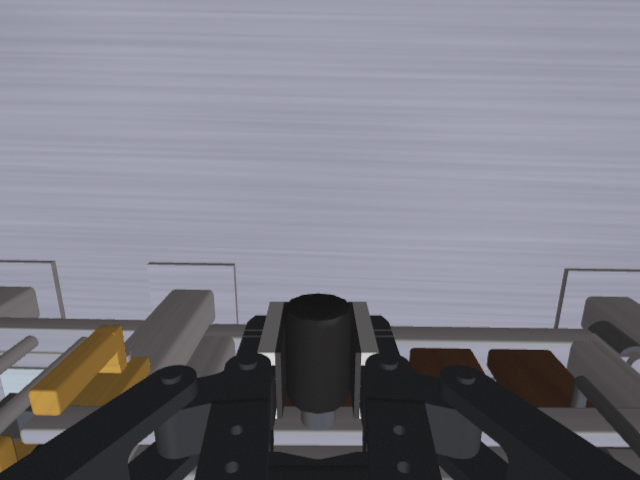

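Knob (318,350) is firmly between the pads, catch at the left (90,370). Lifting on in small steps.

>>> play_rows([
  [[-0.07,0,-0.5],[0,-0.2,0]],
  [[-0.07,0,-0.5],[0,-0.2,0]],
  [[-0.07,0,-0.5],[0,-0.2,0]],
  [[-0.07,0,-0.5],[0,-0.2,0]],
  [[0,0,0],[0,0,0]],
  [[0,0,0],[0,0,0]],
])

```text
time_s: 9.52
eef_pos: [620.6, -95.9, 136.0]
ee_rot: [0.015, 0.698, 0.716, -0.019]
force: [-9.3, -3.1, -0.5]
grip_width: 0.247
```

>>> play_rows([
  [[-0.07,0,-0.5],[0,-0.2,0]],
  [[-0.07,0,-0.5],[0,-0.2,0]],
  [[-0.07,0,-0.5],[0,-0.2,0]],
  [[0,0,0],[0,0,0]],
  [[0,0,0],[0,0,0]],
])

```text
time_s: 9.93
eef_pos: [620.7, -96.1, 137.5]
ee_rot: [0.019, 0.698, 0.716, -0.023]
force: [-9.5, -4.7, -0.7]
grip_width: 0.244
```

>>> play_rows([
  [[-0.07,0,-0.5],[0,-0.2,0]],
  [[-0.07,0,-0.5],[0,-0.2,0]],
  [[-0.07,0,-0.5],[0,-0.2,0]],
  [[0,0,0],[0,0,0]],
])

```text
time_s: 10.27
eef_pos: [620.6, -96.2, 139.0]
ee_rot: [0.023, 0.698, 0.715, -0.027]
force: [-8.2, -2.4, -1.1]
grip_width: 0.245
```

>>> play_rows([
  [[-0.07,0,-0.5],[0,-0.2,0]],
  [[-0.07,0,-0.5],[0,-0.2,0]],
  [[-0.07,0,-0.5],[0,-0.2,0]],
  [[0,0,0],[0,0,0]],
])

```text
time_s: 10.6
eef_pos: [620.6, -96.3, 140.5]
ee_rot: [0.027, 0.698, 0.715, -0.03]
force: [-8.4, -3.5, -1.0]
grip_width: 0.245
```

>>> play_rows([
  [[-0.07,0,-0.5],[0,-0.2,0]],
  [[-0.07,0,-0.5],[0,-0.2,0]],
  [[-0.07,0,-0.5],[0,-0.2,0]],
  [[0,0,0],[0,0,0]],
])

```text
time_s: 10.93
eef_pos: [620.6, -96.4, 142.1]
ee_rot: [0.03, 0.697, 0.715, -0.034]
force: [-8.4, -3.5, -0.0]
grip_width: 0.25
```

Run:
```python
from h import *
s=ctrl.sense();print(s['force'].round(1)); snap('wrist','w4.png')
```

```text
[-8.4 -3.5 -0. ]
```

View pics/w4.png

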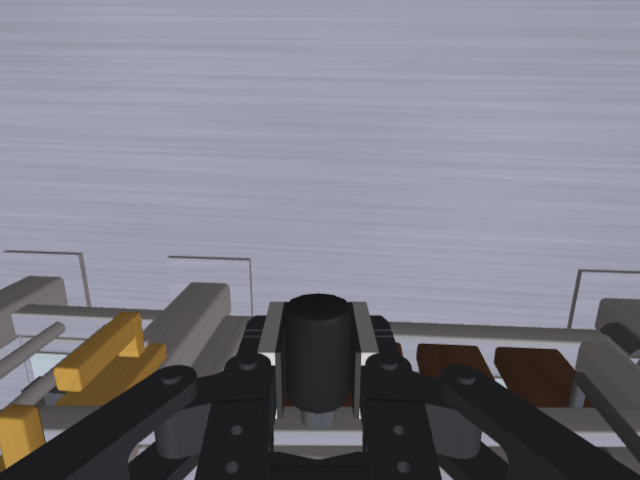

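Knob unchanged between the pads (318,350), so the bar rises with the tool; no contact with the lug yet.

>>> play_rows([
  [[-0.07,0,-0.5],[0,-0.2,0]],
  [[-0.07,0,-0.5],[0,-0.2,0]],
  [[-0.07,0,-0.5],[0,-0.2,0]],
  [[0,0,0],[0,0,0]],
])

```text
time_s: 11.32
eef_pos: [620.6, -96.5, 142.7]
ee_rot: [0.034, 0.697, 0.715, -0.038]
force: [-5.7, -4.4, -5.7]
grip_width: 0.249
```

>>> play_rows([
  [[-0.07,0,-0.5],[0,-0.2,0]],
  [[-0.07,0,-0.5],[0,-0.2,0]],
  [[-0.07,0,-0.5],[0,-0.2,0]],
  [[0,0,0],[0,0,0]],
])

```text
time_s: 11.65
eef_pos: [620.3, -96.6, 143.0]
ee_rot: [0.037, 0.697, 0.715, -0.042]
force: [-4.6, -5.2, -12.8]
grip_width: 0.244
```

Lug felt at TCP z≈142.5 (about 7 N at the tip at most). Back down to about z 141.2.

>>> play_rows([
  [[0.14,0,1],[0,0.4,0]],
  [[0.14,0,1],[0,0.4,0]],
  [[0.14,0,1],[0,0.4,0]],
  [[0.07,0,0.5],[0,0.2,0]],
  [[0.07,0,0.4],[0,0.2,0]],
  [[0,0,0],[0,0,0]],
  [[0,0,0],[0,0,0]],
])

```text
time_s: 12.23
eef_pos: [620.5, -96.4, 140.7]
ee_rot: [0.028, 0.698, 0.715, -0.032]
force: [-8.6, -3.3, -2.5]
grip_width: 0.244
```

```bash
cat > swing.py <<'E'
from h import *
import sys
H=np.array([float(sys.argv[1]),float(sys.argv[2])]); d=float(sys.argv[3])
s=ctrl.sense(); R=rot(s['ee_rot']); P=s['eef_pos']; W=Ro.from_rotvec([0,0,-d])
r=np.array([*(P[:2]-H),0]); p=R.inv().apply(W.apply(r)-r)
print('t',s['time_s'],'P',P.round(1),'F',s['force'].round(1),'r',np.hypot(*r[:2]).round(1),'bearing',np.degrees(np.arctan2(r[1],r[0])).round(1))
print('row',p.round(2).tolist(),np.degrees(R.inv().apply([0,0,-d])).round(3).tolist())
E
python3 swing.py 672.5 78 0.01
```

```text
t 12.2333 P [620.5 -96.4 140.7] F [-8.6 -3.3 -2.5] r 182.0 bearing -106.6
row [0.57, -1.73, -0.04] [0.048, 0.004, 0.571]
```

>>> play_rows([
  [[0,0,-0.3],[0,0,0]],
  [[0.57,-1.73,-0.04],[0.05,0,0.57]],
  [[0.57,-1.73,-0.04],[0.05,0,0.57]],
  [[0,0,0],[0,0,0]],
  [[0,0,0],[0,0,0]],
])

```text
time_s: 12.65
eef_pos: [617.4, -95.4, 141.2]
ee_rot: [0.028, 0.705, 0.708, -0.032]
force: [-6.9, -3.1, -2.3]
grip_width: 0.247
```

>>> play_rows([
  [[0.57,-1.73,0],[0.05,0,0.57]],
  [[0.57,-1.73,0],[0.05,0,0.57]],
  [[0.57,-1.73,0],[0.05,0,0.57]],
  [[0,0,0],[0,0,0]],
  [[0,0,0],[0,0,0]],
])

```text
time_s: 13.07
eef_pos: [612.8, -93.9, 141.4]
ee_rot: [0.028, 0.715, 0.698, -0.032]
force: [-3.5, -4.9, -2.5]
grip_width: 0.242
```

>>> play_rows([
  [[0.57,-1.73,0.1],[0.05,0,0.57]],
  [[0.57,-1.73,0.1],[0.05,0,0.57]],
  [[0.57,-1.73,0.1],[0.05,0,0.57]],
  [[0.57,-1.73,0],[0.05,0,0.57]],
  [[0.57,-1.73,-0.04],[0.05,0,0.57]],
  [[0.57,-1.73,-0.04],[0.05,0,0.57]],
  [[0,0,0],[0,0,0]],
])

```text
time_s: 13.65
eef_pos: [602.6, -90.0, 141.1]
ee_rot: [0.028, 0.736, 0.676, -0.033]
force: [-3.7, -5.1, -1.4]
grip_width: 0.246
```

```bash
python3 swing.py 672.5 78 0.01
```

```text
t 13.65 P [602.6 -90.  141.1] F [-3.7 -5.1 -1.4] r 182.0 bearing -112.6
row [0.56, -1.73, -0.04] [0.049, 0.002, 0.571]
```

>>> play_rows([
  [[1.12,-3.46,-0.08],[0.1,0,1.14]],
  [[1.12,-3.46,-0.08],[0.1,0,1.14]],
  [[1.12,-3.46,-0.08],[0.1,0,1.14]],
  [[1.12,-3.46,-0.08],[0.1,0,1.14]],
  [[2.24,-6.92,-0.16],[0.2,0,2.28]],
  [[2.24,-6.92,-0.16],[0.2,0,2.28]],
  [[2.24,-6.92,-0.16],[0.2,0,2.28]],
  [[2.24,-6.92,-0.16],[0.2,0,2.28]],
  [[2.24,-6.92,-0.16],[0.2,0,2.28]],
  [[1.12,-3.46,-0.08],[0.1,0,1.14]],
  [[0,0,0],[0,0,0]],
  [[0,0,0],[0,0,0]],
])

```text
time_s: 14.65
eef_pos: [556.0, -61.9, 141.3]
ee_rot: [0.022, 0.828, 0.559, -0.036]
force: [-3.6, -3.2, -2.9]
grip_width: 0.244
```

```bash
python3 swing.py 672.5 78 0.05; python3 -c "
from h import *
snap('top','t5.png'); snap('wrist','w5.png')
a=cv2.imread('pics/t5.png')[100:300,200:500]; b=cv2.imread('pics/w5.png')
cv2.imwrite('pics/m5.png',np.hstack([cv2.resize(a,(480,320)),cv2.resize(b,(320,320))]))"
```

```text
t 14.65 P [556.  -61.9 141.3] F [-3.6 -3.2 -2.9] r 182.0 bearing -129.8
row [2.99, -8.59, -0.22] [0.245, 0.01, 2.854]
```

View pics/m5.png

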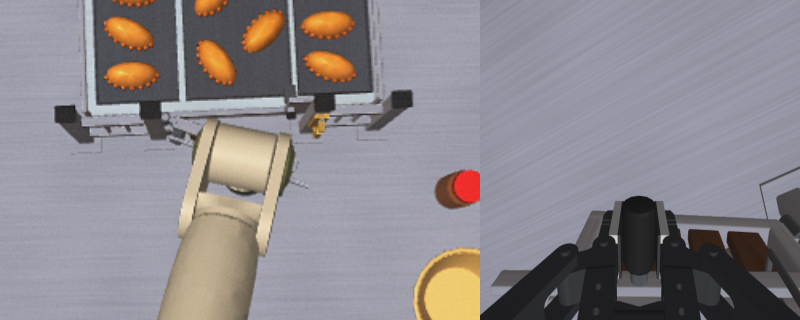

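The gate (left half: slanting from (170,130) to about (300,185)) is drawn clear at about 0.4 rad, and the knob is held. Swinging on.

>>> play_rows([
  [[1.5,-4.3,-0.11],[0.12,0,1.43]],
  [[2.99,-8.59,-0.22],[0.24,0,2.85]],
  [[2.99,-8.59,-0.22],[0.24,0,2.85]],
  [[2.99,-8.59,-0.22],[0.24,0,2.85]],
  [[2.99,-8.59,-0.22],[0.24,0,2.85]],
  [[2.99,-8.59,-0.22],[0.24,0,2.85]],
  [[2.99,-8.59,-0.22],[0.24,0,2.85]],
  [[2.99,-8.59,-0.22],[0.24,0,2.85]],
  [[2.99,-8.59,-0.22],[0.24,0,2.85]],
  [[2.99,-8.59,-0.22],[0.24,0,2.85]],
  [[1.5,-4.3,-0.11],[0.12,0,1.43]],
  [[0,0,0],[0,0,0]],
])

```text
time_s: 15.75
eef_pos: [503.2, 12.0, 141.2]
ee_rot: [0.013, 0.941, 0.336, -0.041]
force: [-5.1, -3.2, -2.8]
grip_width: 0.242
```

```bash
python3 swing.py 672.5 78 0.05
```

```text
t 15.75 P [503.2  12.  141.2] F [-5.1 -3.2 -2.8] r 181.7 bearing -158.7
row [3.02, -8.57, -0.24] [0.248, 0.009, 2.854]
```

>>> play_rows([
  [[1.5,-4.3,-0.12],[0.12,0,1.43]],
  [[3.02,-8.57,-0.24],[0.25,0,2.85]],
  [[3.02,-8.57,-0.24],[0.25,0,2.85]],
  [[3.02,-8.57,-0.24],[0.25,0,2.85]],
  [[3.02,-8.57,-0.24],[0.25,0,2.85]],
  [[3.02,-8.57,-0.24],[0.25,0,2.85]],
  [[3.02,-8.57,-0.24],[0.25,0,2.85]],
  [[3.02,-8.57,-0.24],[0.25,0,2.85]],
  [[3.02,-8.57,-0.24],[0.25,0,2.85]],
  [[3.02,-8.57,-0.24],[0.25,0,2.85]],
  [[3.02,-8.57,-0.24],[0.25,0,2.85]],
  [[3.02,-8.57,-0.24],[0.25,0,2.85]],
  [[1.5,-4.3,-0.12],[0.12,0,1.43]],
  [[0,0,0],[0,0,0]],
  [[0,0,0],[0,0,0]],
])

```text
time_s: 17.0
eef_pos: [496.3, 118.6, 141.3]
ee_rot: [0.001, 0.998, 0.044, -0.043]
force: [-3.5, -1.6, -3.3]
grip_width: 0.249
```

```bash
python3 swing.py 672.5 78 0.05; python3 -c "
from h import *
s=ctrl.sense();print(s['ee_rot'],rot(s['ee_rot']).as_matrix().round(3))"
```

```text
t 17.0 P [496.3 118.6 141.3] F [-3.5 -1.6 -3.3] r 180.9 bearing 167.0
row [3.01, -8.52, -0.24] [0.249, 0.008, 2.854]
[ 5.98339830e-04  9.98063716e-01  4.44888332e-02 -4.34649718e-02] [[ 0.992  0.089 -0.087]
 [ 0.089 -0.996 -0.005]
 [-0.087 -0.003 -0.996]]
```

Gate at about 1.51 rad. Lower the bar onto its pin.

>>> play_rows([
  [[0.14,0,1],[0,0.42,0]],
  [[0.14,0,1],[0,0.42,0]],
  [[0.14,0,1],[0,0.42,0]],
  [[0.14,0,1],[0,0.42,0]],
  [[0.14,0,1],[0,0.42,0]],
  [[0.14,0,1],[0,0.42,0]],
  [[0.14,0,1],[0,0.42,0]],
  [[0.14,0,1],[0,0.42,0]],
  [[0.14,0,1],[0,0.42,0]],
  [[0.14,0,1],[0,0.42,0]],
  [[0.14,0,0.7],[0,0.42,0]],
  [[0,0,0],[0,0,0]],
  [[0,0,0],[0,0,0]],
])

```text
time_s: 18.08
eef_pos: [497.5, 118.8, 131.0]
ee_rot: [-0.001, 0.999, 0.044, -0.003]
force: [-2.8, -1.6, -3.4]
grip_width: 0.245
```

>>> play_rows([
  [[0,0,0.7],[0,0,0]],
  [[0,0,0.7],[0,0,0]],
  [[0,0,0],[0,0,0]],
  [[0,0,0],[0,0,0]],
])

```text
time_s: 18.42
eef_pos: [497.5, 119.0, 130.6]
ee_rot: [-0.001, 0.999, 0.044, -0.002]
force: [-6.8, -0.8, 7.8]
grip_width: 0.25
```

>>> play_rows([
  [[0,0,-0.4],[0,0,0]],
  [[0,0,-0.4],[0,0,0]],
  [[0,0,0],[0,0,0]],
])

```text
time_s: 18.67
eef_pos: [497.5, 118.9, 130.8]
ee_rot: [-0.001, 0.999, 0.044, -0.003]
force: [-5.5, -0.8, 3.2]
grip_width: 0.245
```

>>> play_rows([
  [[0,0,0],[0,0,0]],
  [[0,0,0],[0,0,0]],
  [[0,0,0],[0,0,0]],
  [[0,0,0],[0,0,0]],
  [[0,0,0],[0,0,0]],
  [[0,0,0],[0,0,0]],
  [[0,0,0],[0,0,0]],
  [[0,0,0],[0,0,0]],
], fingers=60)

```text
time_s: 19.33
eef_pos: [497.5, 118.8, 130.3]
ee_rot: [-0.001, 0.999, 0.044, -0.003]
force: [-0.2, -0.9, -0.2]
grip_width: 0.706
```

>>> play_rows([
  [[0,0,-3],[0,0,0]],
  [[0,0,-6],[0,0,0]],
  [[0,0,-10],[0,0,0]],
  [[0,0,-12],[0,0,0]],
  [[0,0,-14],[0,0,0]],
  [[0,0,-14],[0,0,0]],
  [[0,0,-14],[0,0,0]],
  [[0,0,-14],[0,0,0]],
  [[0,-20,-14],[0,0,0]],
  [[0,-30,-10],[0,0,0]],
  [[0,-30,-5],[0,0,0]],
  [[0,-20,0],[0,0,0]],
  [[0,0,0],[0,0,0]],
  [[0,0,0],[0,0,0]],
  [[0,0,0],[0,0,0]],
  [[0,0,0],[0,0,0]],
])

```text
time_s: 20.67
eef_pos: [489.5, 217.2, 246.8]
ee_rot: [-0.001, 0.999, 0.043, -0.003]
force: [-0.0, -0.4, 0.1]
grip_width: 0.707
```

Run:
```python
from h import *
s=ctrl.sense(); print(s['time_s'],s['eef_pos'].round(1),s['force'].round(1))
_,a=snap('wrist','w6.png'); T,b=snap('top','t6.png'); S,c=snap('scene','s6.png')
m=np.hstack([cv2.resize(a,(400,300)),cv2.resize(c[200:440,230:550],(400,300))]); n=cv2.resize(b[80:320,130:530],(500,300))
n=np.hstack([n,np.zeros((300,300,3),np.uint8)]); cv2.imwrite('pics/m6.png',np.vstack([m,n])[:,:,::-1])
for k in ['latch_knob']: print([(q,spot(q,k)) for q in ['wrist','top','scene']])
W=cam('wrist'); print(proj(W,[497.5,138-19,150]), proj(W,[499,119,150]))
```

```text
20.6667 [489.5 217.2 246.8] [-0.  -0.4  0.1]
[('wrist', [(0.79, array([318. , 424.3]))]), ('top', [(0.65, array([296.2, 233.2]))]), ('scene', [(0.91, array([343.3, 228.2]))])]
[318.5013567  389.63329991] [320.77544334 389.80709447]
```

View pics/m6.png

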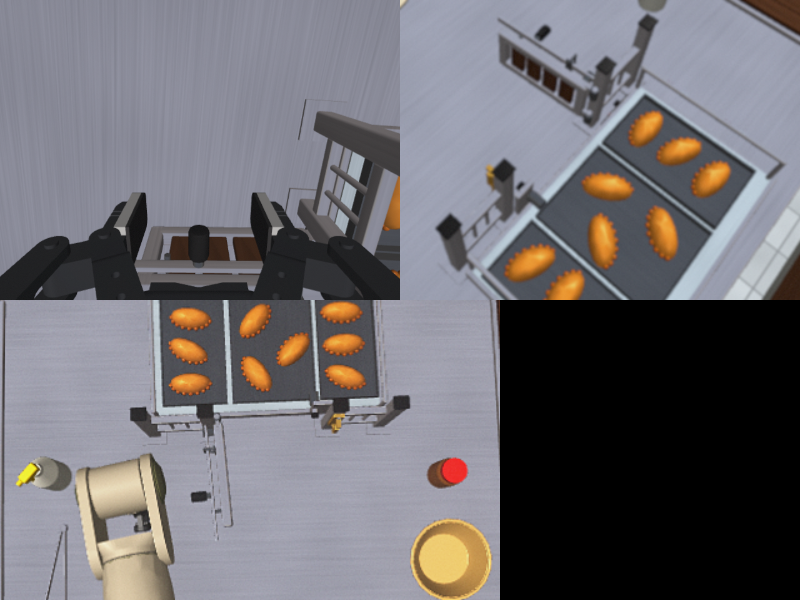

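The gate stands square to the fence in both outside views. In the wrist view the knob is at about (320,392), against (320,390) predicted for z = 150, so the bar is down. The bystanders and pasties are in place and the arm is clear.

```bash
python3 -c "
from h import *
s=ctrl.sense();print(s['time_s'],s['force'].round(1),abs(s['dq']).max());print(ctrl.finish_job())"
```

```text
20.9667 [ 0.7 -0.1 -0.7] 0.0035577686468946626
the job is handed in; nothing more can be done
None
```

The gate is open at about 1.51 rad (86°), the latch bar is back down on its pin, and the job was handed in at 21 s. No verdict was reported.

- **Unlatching:** I pinched the knob, pressed the gate in to take the load off the catch, and lifted in small steps until the bar touched the lug. That happened after about 12 mm of lift at the knob. I then backed down about 1.5 mm and drew the gate clear.
- **Force on the catch:** The second step after the touch took the force at the knob to about 12 N, roughly 7 N at the bar tip by the 0.6 factor. That is an estimate, and it is under the 10 N limit. The press on the gate reached about 1.3 mm at the tool, not the intended 2 mm, because the arm gives a little.
- **Swing:** I swung the gate at up to about 0.6 rad/s, lowered the bar until I felt the pin, opened the fingers and backed away.
- **Last checks:** The pictures show the gate square to the fence and the knob within a few pixels of where it should be with the bar down. The wrist force was near zero with the arm clear. The basket, jar, sprayer, tongs and pasties looked unmoved in the pictures; I did not measure them.
- **Disagreements:** The trained network put the knob about 35 pixels lower in the wrist view than my reading and prediction, so I used the picture. My two estimates of the hinge position differed by about 5 mm, which caused no trouble during the swing.

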